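# Slide the red-banded blank out over the ledge

### The job

Two sheet-metal blanks lie flat in the lanes of the plywood ledge. Push the one with the red band along its lane towards the robot's right, red end first, sliding it without picking it up, until the whole red band, and no more than about a centimetre of bare metal with it, sticks out past the end of the ledge, ready to be clamped there. Leave the blue-banded blank and the things on the bench where they are.

Things in the scene. Friction and masses are not known exactly. Their poses are not given: they have to be found in the camera images.
- ledge: Fixed plywood ledge on two feet: top 60 mm above the bench, 300 mm long (y), 214 mm wide (x), both ends open. Origin under its centre, on the bench. Three fixed dark wood strips, 10 mm wide, rising 8 mm above the top, run its full length at x = -102, 0 and +102 mm and leave two lanes 92 mm wide, centred at x = -51 and +51 mm; either blank may be in either lane
- ledge_end (a point): Middle of the top edge (60 mm above the bench) at the end of the ledge where the blank is to stick out. Axes are the ledge's: -y points out past this end, +y along the ledge to its other end 300 mm away, x across, z up. Only the bench is below the overhang
- blank_lead (a point): Middle of the leading short edge, half-way up, of the loose aluminium blank with the RED band: 150 mm long, 80 mm wide, 6 mm thick, about 0.2 kg, flat on the ledge in one lane. The red band is the first 30 mm from this edge, the rest bare metal. Axes: y from this edge to the other short edge, along the lane; z up
- blank_tail (a point): Middle of the trailing, bare short edge of the same red-banded blank, half-way up its thickness, 150 mm from blank_lead. The lane behind it is clear to the ledge's far end, at least 35 mm
- blank: The same red-banded blank; origin at the centre of its underside, y from the red end to the bare end, z up
- spare: A like blank of the same size with a BLUE band, in the other lane, to be left alone; origin at the centre of its underside, y from the blue end to the bare end
- glue: White glue bottle, 44 mm across and 100 mm high, standing loose on the bench beyond one end of the ledge; origin at the centre of its foot; leave alone
- offcut: Loose L-shaped light wood offcut, 50 x 90 mm and 53 mm high, on the bench beyond the other end of the ledge; origin at the centre of its foot; leave alone
- driver: Screwdriver lying loose on the bench on the robot's side of the ledge; leave alone
Things that resemble listed ones, but are neither listed nor needed, are in the scene too. Leave any pink look-alike of the blank alone.

How it is judged:
By the outcome, as a careful person would: the job done as asked, in the order asked, and still so for the second after the job is handed in, with the robot touching nothing.
It also fails if it takes over 35 s, if anything falls off the work surface, if the arm or the gripper's body presses on something with over 40 N, if the wrist force passes 120 N, or if a joint passes its speed limit or range.

### The arm

A 6-joint arm with a two-finger parallel gripper is mounted at the origin on the work surface. World frame = base frame: x ahead of the robot, y to its left, z up, the work surface at z = 0. Lengths are in m, angles in rad, forces in N, time in s.
With the tool pointing down it reaches from about 0.25 to 0.8 m from the base axis. Payload 8.5 kg.
Tool frame: the origin (TCP) lies between the finger pads; the fingertips stand 17 mm ahead of it and the grasp point (between the pads) lies 2 mm behind it (arm.nose_length is the distance from the TCP to the fingertips, in m); z points along the fingers, y is the direction in which the jaws open and shut (so a half turn about z gives the same grasp; the last joint's range is limited). The gripper opens to 85 mm and grips with 20 to 120 N. Pads are 22 mm wide; open, the fingers measure 114 mm over their backs; the gripper's body (76 mm by 85 mm) begins 54 mm behind the grasp point. The pads swing forward as they close: fully open they stand 13 mm farther back than shut.
Start: joints at [-1.15, 0.238, -0.013, 1.319, 0, 1.571], TCP at [0.214, -0.479, 0.248] pointing down, gripper open.
Joint ranges: [-2.66, 2.66], [-1.03, 1.9], [-1.14, 1.46], [-1.82, 2.27], [-1.45, 1.34], [-3.14, 3.14]. Speed limits (rad/s): [2.22, 2.22, 2.79, 3.14, 3.14, 3.14].

### API

Orientations are given as a rotation vector (axis times angle).
In Python, from station import readout, viewer, arm gives the robot as it stands.
- The arm moves only by the shell command python3 -m pendant 'ROWS' [FORCE]. ROWS is JSON, a list that holds one entry, the list of rows, each a list of 7 numbers: the opening, from -1 (shut) to 1 (fully open), then the shift along the tool's x, y, z each as a share of 0.02 m, from -1 to 1, then the turn, a rotation vector about the tool's x, y, z each as a share of 0.08 rad, from -1 to 1. In form: [[[fingers, tx, ty, tz, ax, ay, az], ...]]. A call has 1 to 8 rows; each row shifts and turns the commanded pose from where the row before left it, along the tool's axes as they then stand; what a row does not reach is not made up. A row lasts 1/10 s, in which the tool goes at most 50 mm and 8.59 degrees, less where a joint would pass 70% of its speed; a pose out of reach is approached as far as the arm can. A call with a number of a shift or a turn outside -1 to 1 is refused whole. A call with a gripper value outside its range is refused whole. The fingers move at their own pace and stop on an object; FORCE is the grip in N (left out, the last holds). Time passes only in rows, so rows that do not move let the fingers close. It gives the time, the measured TCP pose, the force and the opening at its end, in the units of the state.
- readout.get_state(): the state, without advancing time (a new reading comes with each control period).
- viewer.camera(name): name is "side" or "top"; returns the picture (384x512x3 uint8, blue, green, red); there is no depth.
- viewer.camera_model(name): a dict with "camera_matrix" (3x3 intrinsics, pixels), "D" ([k1, k2, p1, p2, k3] as OpenCV has them; the pictures are not rectified), "R" (3x3) and "t" (3): a world point X has camera coordinates R X + t. Camera axes: x right, y down, z forward; pixel columns grow to the right and rows downward; lengths in m; the calibration is good to about 2 mm. A picture is of the moment at which its call begins. camera_model takes no time and is no camera call.
- arm.close_job(): hands the job in, once; it reports no verdict.
The state is a dict: "clock": time; "qpos": joint angles; "dq": joint speeds; "tau": joint torques, N m; "eef_pos": TCP position; "orientation": TCP orientation; "ft_force": force on the tool from outside, world axes, zero at the start; "moment": the same for the moment, N m; "finger_gap": finger opening in m.
Only numpy, scipy, OpenCV 4.12 (cv2) and the standard library are available. Lean on these libraries where they do the work, as an engineer would, in place of code of your own. Each camera call takes 0.05 s, during which the arm holds its last target.

## Working session

There is one attempt and no reset: what is moved stays moved. The work goes in short steps, Python scripts to look and compute and a shell command to move; the robot and the scene stay as the last step left them, time stands still between calls to the robot, and variables do not carry over. Pictures are saved under pics/ and viewed, and the job is handed in when it is done.

```bash
mkdir -p pics; ls
python3 - <<'E'
from station import readout, viewer, arm
import cv2
for n in("side","top"):
    cv2.imwrite(f"pics/{n}0.png",viewer.camera(n)); print(n,viewer.camera_model(n))
print(readout.get_state(),arm.nose_length)
E
```

```text
pics
side {'camera_matrix': array([[433.74063449,   0.        , 246.95674488],
       [  0.        , 433.74063449, 199.0915351 ],
       [  0.        ,   0.        ,   1.        ]]), 'D': array([-0.00965425,  0.        ,  0.        ,  0.        ,  0.        ]), 'R': array([[-0.80983284, -0.58632642,  0.01980147],
       [-0.32964622,  0.42686751, -0.84209115],
       [ 0.48528768, -0.68848055, -0.53897162]]), 't': array([0.41212118, 0.21007686, 1.03499348])}
top {'camera_matrix': array([[394.93304626,   0.        , 254.0537283 ],
       [  0.        , 394.93304626, 193.97317108],
       [  0.        ,   0.        ,   1.        ]]), 'D': array([-0.07750758,  0.        ,  0.        ,  0.        ,  0.        ]), 'R': array([[-0.02295403, -0.99963062, -0.014551  ],
       [-0.98686155,  0.02498438, -0.15962475],
       [ 0.15992934,  0.0106958 , -0.98707052]]), 't': array([0.05189411, 0.49486013, 0.88927027])}
{'clock': 0.1, 'qpos': array([-1.15001743e+00,  2.38736330e-01, -1.41593445e-02,  1.31919549e+00,
        7.67365920e-06,  1.57080693e+00]), 'dq': array([ 0.00168842, -0.00028992,  0.00056338,  0.00077431, -0.00042615,
       -0.00233579]), 'tau': array([ 1.45179583e-04, -5.39722681e+01,  3.46998060e+01,  1.35374887e-02,
       -8.33544595e-05,  5.82327317e-06]), 'eef_pos': array([ 0.21430904, -0.47888984,  0.24773787]), 'orientation': array([-3.07108298e+00, -6.55811565e-01,  4.12823649e-04]), 'ft_force': array([ 0.71581507,  0.36095899, -0.02840964]), 'moment': array([-0.0490639 ,  0.01156213,  0.01148933]), 'finger_gap': 0.08525806000902783} 0.017
```

View pics/side0.png

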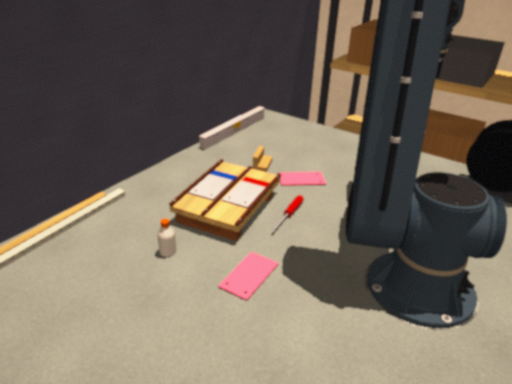

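View pics/top0.png

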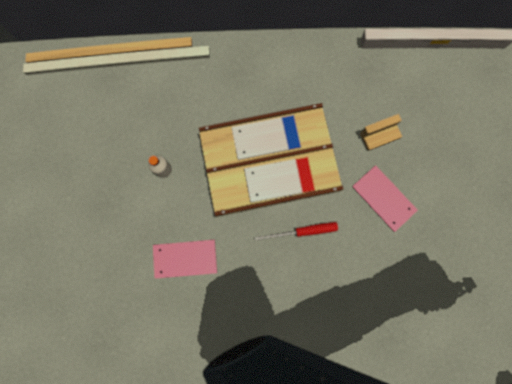

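The top view shows the red-banded blank in the lane nearer the robot: red end at about (306,175), tail at about (248,184). The right end of the ledge is at x≈325–340. Next I'll measure both.

```bash
cat > h.py <<'E'
import numpy as np, cv2
from station import readout, viewer, arm
def ray(n,px,z):
    m=viewer.camera_model(n); u=cv2.undistortPoints(np.array(px,float).reshape(-1,1,2),m["camera_matrix"],m["D"]).reshape(-1,2)
    R,t=m["R"],m["t"]; c=-R.T@t; d=np.c_[u,np.ones(len(u))]@R
    s=(z-c[2])/d[:,2]; return c+d*s[:,None]
def proj(n,P):
    m=viewer.camera_model(n); return cv2.projectPoints(np.array(P,float).reshape(-1,1,3),cv2.Rodrigues(m["R"])[0],m["t"],m["camera_matrix"],m["D"])[0].reshape(-1,2)
def red(im,n):
    h=cv2.cvtColor(im,cv2.COLOR_BGR2HSV)
    m=(((h[...,0]<6)|(h[...,0]>174))&(h[...,1]>190)&(h[...,2]>90)).astype(np.uint8)
    return m
E
python3 - <<'E'
from h import *
im=cv2.imread("pics/top0.png")
cv2.imwrite("pics/topz.png",cv2.resize(im[90:230,185:355],None,fx=4.5,fy=4.2,interpolation=cv2.INTER_CUBIC))
im=cv2.imread("pics/side0.png")
cv2.imwrite("pics/sidez.png",cv2.resize(im[140:260,160:310],None,fx=5,fy=5,interpolation=cv2.INTER_CUBIC))
for n in("top","side"):
    im=cv2.imread(f"pics/{n}0.png")
    cs,_=cv2.findContours(red(im,n),0,2)
    for c in cs:
        if cv2.contourArea(c)>40:
            r=cv2.minAreaRect(c);b=cv2.boxPoints(r); print(n,r,"\n",ray(n,np.vstack([b,r[0]]),0.066).round(4))
E
```

```text
top ((316.3583679199219, 228.82945251464844), (8.439173698425293, 40.2951545715332), 81.25383758544922) 
 [[ 0.4123 -0.0527  0.066 ]
 [ 0.4238 -0.1434  0.066 ]
 [ 0.4049 -0.1453  0.066 ]
 [ 0.3935 -0.0549  0.066 ]
 [ 0.4086 -0.099   0.066 ]]
top ((305.0615539550781, 174.6955108642578), (32.79584503173828, 10.279294967651367), 78.2317123413086) 
 [[ 0.5698 -0.061   0.066 ]
 [ 0.5742 -0.0846  0.066 ]
 [ 0.4982 -0.0965  0.066 ]
 [ 0.494  -0.0733  0.066 ]
 [ 0.5338 -0.0789  0.066 ]]
side ((294.0000305175781, 205.00001525878906), (7.0710673332214355, 21.21320343017578), 45.0) 
 [[ 0.3831  0.0036  0.066 ]
 [ 0.3896 -0.0887  0.066 ]
 [ 0.3648 -0.0742  0.066 ]
 [ 0.3598  0.0159  0.066 ]
 [ 0.3742 -0.0345  0.066 ]]
side ((256.0550842285156, 181.31651306152344), (24.424571990966797, 3.2566092014312744), 16.699243545532227) 
 [[ 0.5681 -0.0637  0.066 ]
 [ 0.5772 -0.0809  0.066 ]
 [ 0.4966 -0.0897  0.066 ]
 [ 0.4888 -0.0728  0.066 ]
 [ 0.5322 -0.0768  0.066 ]]
```

View pics/topz.png

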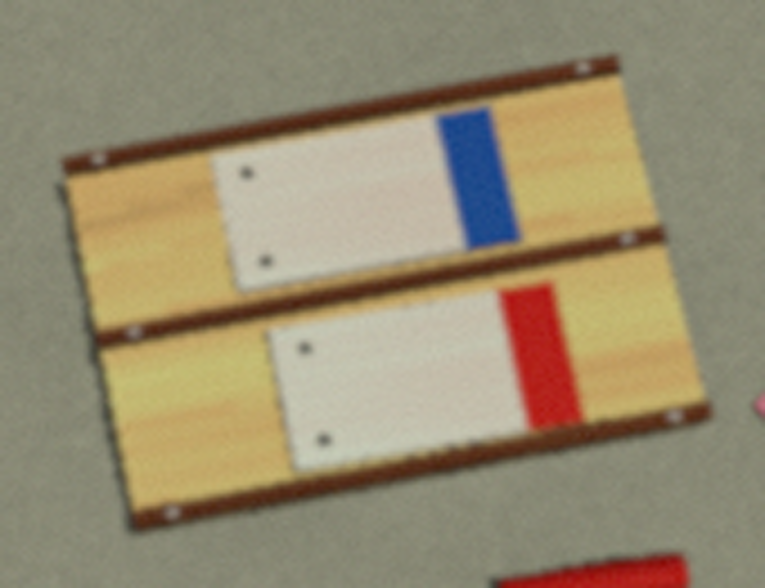

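View pics/sidez.png

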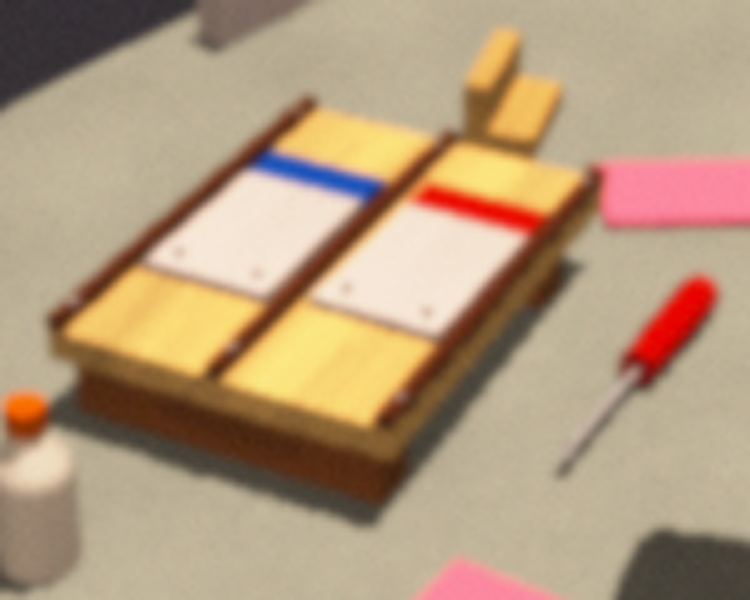

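Run:
```python
from h import *
def Z(p): p=np.array(p,float); return np.c_[(p[:,0]+.5)/4.5-.5+185,(p[:,1]+.5)/4.2-.5+90]
L=ray("top",Z([(620,65),(663,236),(710,413),(64,163),(97,338),(133,525)]),0.068)
B=ray("top",Z([(553,283),(582,422),(270,332),(297,470),(500,290),(530,430)]),0.066)
E=ray("top",Z([(666,250),(706,403),(104,348),(132,512)]),0.060)
for n,a in(("strips",L),("blank lead,tail,band",B),("lane ends",E)): print(n,"\n",a.round(4)[:,:2])
ax=(L[:3]-L[3:]).mean(0)[:2]; ln=np.linalg.norm(ax);ax/=ln; print("ledge len",ln,"dir",ax,"ang",np.degrees(np.arctan2(ax[1],ax[0])))
bx=(B[:2]-B[2:4]).mean(0)[:2];l=np.linalg.norm(bx);print("blank len",l,bx/l,np.degrees(np.arctan2(bx[1],bx[0])))
end=(E[:2].mean(0)[:2]@ax+L[:3].mean(0)[:2]@ax)/2
print("end s",E[:2]@np.r_[ax,0],L[:3]@np.r_[ax,0],L[3:]@np.r_[ax,0])
print("lead s",B[:2]@np.r_[ax,0],"tail s",B[2:4]@np.r_[ax,0],"band",B[4:]@np.r_[ax,0])
n=np.array([-ax[1],ax[0]]);print("lat: strips",L[:,:2]@n,"blank",B[:,:2]@n)
print(ray("top",[(159,166)],0.05),ray("top",[(382,132)],0.03))
```

```text
strips 
 [[ 0.7013 -0.1277]
 [ 0.6005 -0.1445]
 [ 0.5003 -0.1628]
 [ 0.6513  0.1663]
 [ 0.5502  0.149 ]
 [ 0.4463  0.1312]]
blank lead,tail,band 
 [[ 0.5756 -0.0864]
 [ 0.4973 -0.0976]
 [ 0.5516  0.0601]
 [ 0.4745  0.0479]
 [ 0.5723 -0.0589]
 [ 0.4935 -0.071 ]]
lane ends 
 [[ 0.5947 -0.1472]
 [ 0.5073 -0.1628]
 [ 0.5462  0.1465]
 [ 0.4543  0.1326]]
ledge len 0.2983037294789284 dir [ 0.1724961 -0.9850102] ang -80.06702076701006
blank len 0.14791717646264196 [ 0.15804461 -0.98743197] -80.90658330022315
end s [0.2475282 0.2478997] [0.2467567  0.24590919 0.24668849] [-0.051421   -0.05190532 -0.05223049]
lead s [0.18442526 0.18196102] tail s [0.03591842 0.03466526] band [0.15674568 0.15505222]
lat: strips [0.66878169 0.56662207 0.46470458 0.67023165 0.56762221 0.46225448] blank [0.55205634 0.47300059 0.55370182 0.47568985 0.55355524 0.47390716]
[[0.56737584 0.2640261  0.05      ]] [[ 0.64374285 -0.27753703  0.03      ]]
```

Plan: turn the jaws across the lane, part-open so there are two push points. Go over the lane behind the tail, feel for the ledge top, lift about 1.5 mm, then push along the lane. The push is about 98 mm from contact. First, the turn of about −1.32 rad about tool z.

```bash
cat >> h.py <<'E'
from scipy.spatial.transform import Rotation as Ro
AX=np.array([0.1725,-0.9850]); N=np.array([0.9850,0.1725])
def st():
    s=readout.get_state(); p=s["eef_pos"]; R=Ro.from_rotvec(s["orientation"]).as_matrix()
    print("t",round(float(s["clock"]),2),"s,lat,z",np.round([AX@p[:2],N@p[:2],p[2]],4),"y ang",round(np.degrees(np.arctan2(R[1,1],R[0,1])),2),"tool z",R[:,2].round(4),"q",s["qpos"].round(2),"F",s["ft_force"].round(1),"gap",round(float(s["finger_gap"]),4))
E
python3 -m pendant '[[[-0.1,0,0,0,0,0,-1],[-0.1,0,0,0,0,0,-1],[-0.1,0,0,0,0,0,-1],[-0.1,0,0,0,0,0,-1],[-0.1,0,0,0,0,0,-1],[-0.1,0,0,0,0,0,-1],[-0.1,0,0,0,0,0,-1],[-0.1,0,0,0,0,0,-1]]]'
python3 -m pendant '[[[-0.1,0,1,0,0,0,-1],[-0.1,0,1,0,0,0,-1],[-0.1,0,1,0,0,0,-1],[-0.1,0,1,0,0,0,-1],[-0.1,0,1,0,0,0,-1],[-0.1,0,1,0,0,0,-1],[-0.1,0,1,0,0,0,-1],[-0.1,0,1,0,0,0,-1]]]'
python3 -m pendant '[[[-0.1,0,0,0,0,0,-0.54],[-0.1,0,0,0,0,0,0]]]'
python3 -c "from h import *; st()"
```

```text
clock: 0.9
eef_pos: [0.2143, -0.479, 0.2479]
orientation: [-2.707, -1.593, -0.0]
ft_force: [-0.3, -0.2, -0.4]
finger_gap: 0.0383
clock: 1.7
eef_pos: [0.3683, -0.515, 0.2476]
orientation: [-2.068, -2.363, -0.0]
ft_force: [-0.6, 0.4, -0.3]
finger_gap: 0.0383
clock: 1.9
eef_pos: [0.3681, -0.5147, 0.2475]
orientation: [-2.018, -2.406, -0.0]
ft_force: [0.4, -0.1, -0.9]
finger_gap: 0.0385
t 1.9 s,lat,z [0.5705 0.2738 0.2475] y ang 10.01 tool z [-8.0e-04  1.1e-03 -1.0e+00] q [-0.95  0.43  0.27  1.41 -0.    0.45] F [ 0.4 -0.1 -0.9] gap 0.0385
```

```bash
python3 -m pendant '[[[-0.1,1,0.5,0,0,0,0],[-0.1,1,0.5,0,0,0,0],[-0.1,1,0.5,0,0,0,0],[-0.1,1,0.5,0,0,0,0],[-0.1,1,0.5,0,0,0,0],[-0.1,1,0.5,0,0,0,0],[-0.1,1,0.5,0,0,0,0],[-0.1,1,0.5,0,0,0,0]]]'
python3 -m pendant '[[[-0.1,1,0.5,0,0,0,0],[-0.1,1,0.5,0,0,0,0],[-0.1,1,0.5,0,0,0,0],[-0.1,1,0.5,0,0,0,0],[-0.1,1,0.5,0,0,0,0],[-0.1,1,0.5,0,0,0,0],[-0.1,1,0.5,0,0,0,0],[-0.1,1,0.5,0,0,0,0]]]'
python3 -m pendant '[[[-0.1,1,0.5,0,0,0,0],[-0.1,1,0.5,0,0,0,0],[-0.1,1,0.5,0,0,0,0],[-0.1,1,0.5,0,0,0,0],[-0.1,1,0.5,0,0,0,0],[-0.1,1,0.5,0,0,0,0],[-0.1,1,0.5,0,0,0,0],[-0.1,1,0.5,0,0,0,0]]]'
python3 -m pendant '[[[-0.1,1,0,0.5,0,0,0],[-0.1,1,0,1,0,0,0],[-0.1,1,0,1,0,0,0],[-0.1,1,0,1,0,0,0],[-0.1,0.3,0,1,0,0,0],[-0.1,0,0,1,0,0,0],[-0.1,0,0,0,0,0,0]]]'
python3 -c "
from h import *; st()
im=viewer.camera('top');cv2.imwrite('pics/t1.png',cv2.resize(im[70:250,140:360],None,fx=3.5,fy=3.3))
im=viewer.camera('side');cv2.imwrite('pics/s1.png',cv2.resize(im[120:270,140:320],None,fx=4,fy=4))"
```

```text
clock: 2.7
eef_pos: [0.4185, -0.3429, 0.2482]
orientation: [-2.024, -2.403, 0.0]
ft_force: [0.8, 0.7, 0.2]
finger_gap: 0.0384
clock: 3.5
eef_pos: [0.4698, -0.1716, 0.2483]
orientation: [-2.024, -2.403, 0.0]
ft_force: [0.3, -0.1, 0.2]
finger_gap: 0.0387
clock: 4.3
eef_pos: [0.5211, -0.0004, 0.2483]
orientation: [-2.024, -2.403, 0.0]
ft_force: [-0.1, -0.1, 2.2]
finger_gap: 0.0385
clock: 5.0
eef_pos: [0.5046, 0.0836, 0.1361]
orientation: [-2.02, -2.402, 0.005]
ft_force: [-0.6, 0.5, 0.8]
finger_gap: 0.0388
t 5.0 s,lat,z [0.0047 0.5114 0.1361] y ang 9.86 tool z [-4.5e-03 -7.0e-04 -1.0e+00] q [ 0.16  0.28 -0.25  1.04  0.    1.56] F [-0.6  0.5  0.8] gap 0.0388
```

View pics/s1.png

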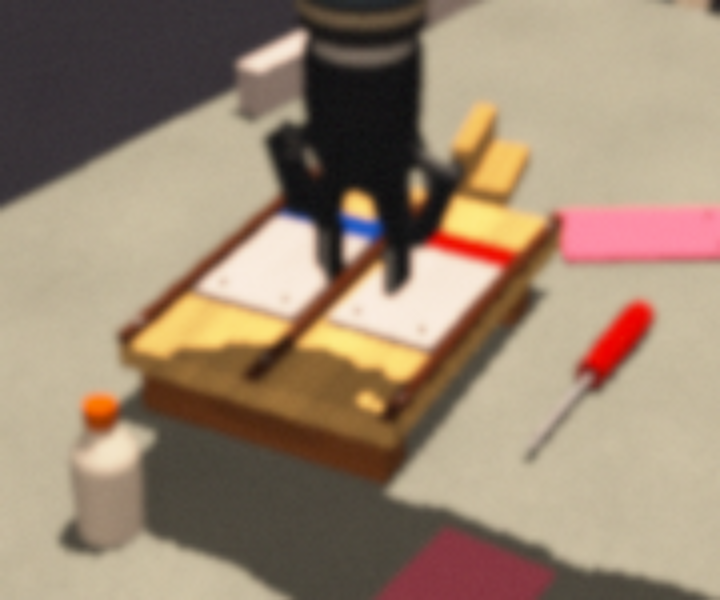

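View pics/t1.png

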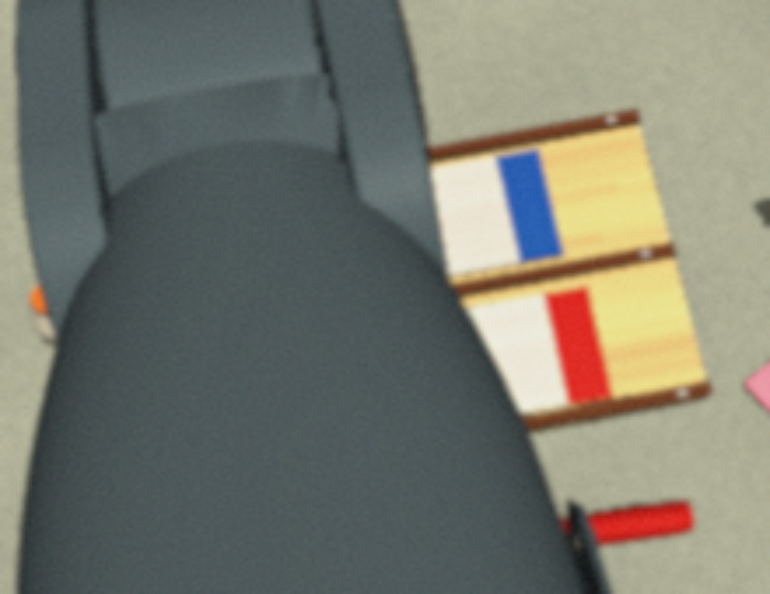

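The fingers are over the lane behind the tail, and the top view still shows the red end and the ledge end. Now I'll lower to just above the ledge top.

```bash
python3 -m pendant '[[[-0.1,0,0.1,1,0,0,0],[-0.1,0,0,1,0,0,0],[-0.1,0,0,0,0,0,0],[-0.1,0,0,0,0,0,0]]]'
python3 -c "from h import *; st()"
```

```text
clock: 5.5
eef_pos: [0.5089, 0.084, 0.0994]
orientation: [2.022, 2.404, 0.001]
ft_force: [-0.4, 0.7, 1.0]
finger_gap: 0.0382
t 5.5 s,lat,z [0.0051 0.5157 0.0994] y ang 9.88 tool z [ 7.e-04  2.e-04 -1.e+00] q [ 0.16  0.32 -0.3   0.95  0.    1.56] F [-0.4  0.7  1. ] gap 0.0382
```

```bash
python3 -m pendant '[[[-0.1,0,0,0.8,0,0,0],[-0.1,0,0,0,0,0,0],[-0.1,0,0,0,0,0,0]]]'
python3 -m pendant '[[[-0.1,0,0,0.1,0,0,0],[-0.1,0,0,0,0,0,0]]]'
python3 -m pendant '[[[-0.1,0,0,0.1,0,0,0],[-0.1,0,0,0,0,0,0]]]'
python3 -c "
from h import *; st()
im=viewer.camera('side');cv2.imwrite('pics/s2.png',cv2.resize(im[120:270,140:320],None,fx=4,fy=4))"
```

```text
clock: 5.8
eef_pos: [0.5089, 0.0842, 0.0835]
orientation: [2.021, 2.405, 0.001]
ft_force: [-0.2, -0.4, 0.1]
finger_gap: 0.0384
clock: 6.0
eef_pos: [0.5088, 0.0842, 0.0809]
orientation: [2.021, 2.405, 0.001]
ft_force: [0.8, -0.1, -0.5]
finger_gap: 0.0385
clock: 6.2
eef_pos: [0.5084, 0.0843, 0.0783]
orientation: [-2.021, -2.405, -0.0]
ft_force: [-0.7, 0.8, 0.6]
finger_gap: 0.0385
t 6.2 s,lat,z [0.0047 0.5153 0.0783] y ang 9.93 tool z [-1.e-04  1.e-04 -1.e+00] q [ 0.16  0.34 -0.34  0.9   0.    1.56] F [-0.7  0.8  0.6] gap 0.0385
```

View pics/s2.png

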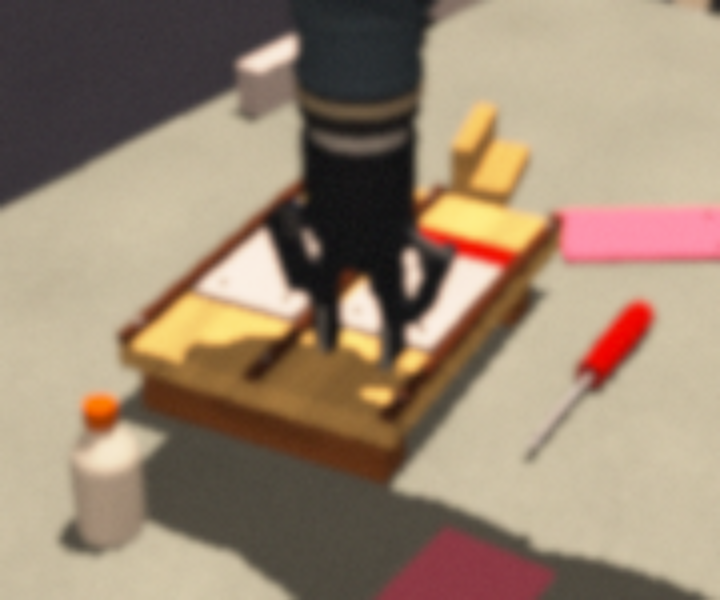

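The tips look just above the ledge and the force reads zero, so I'll keep feeling down in 1 mm steps.

```bash
python3 -m pendant '[[[-0.1,0,0,0.05,0,0,0],[-0.1,0,0,0,0,0,0]]]'
python3 -m pendant '[[[-0.1,0,0,0.05,0,0,0],[-0.1,0,0,0,0,0,0]]]'
```

```text
clock: 6.45
eef_pos: [0.5084, 0.0842, 0.0772]
orientation: [-2.021, -2.405, 0.0]
ft_force: [0.0, 0.1, -0.6]
finger_gap: 0.0385
clock: 6.65
eef_pos: [0.5084, 0.0842, 0.0762]
orientation: [-2.021, -2.405, 0.0]
ft_force: [-0.8, -0.6, 0.2]
finger_gap: 0.0385
```

```bash
python3 -m pendant '[[[-0.1,0,0,0.05,0,0,0],[-0.1,0,0,0,0,0,0]]]'
python3 -m pendant '[[[-0.1,0,0,0.05,0,0,0],[-0.1,0,0,0,0,0,0]]]'
```

```text
clock: 6.85
eef_pos: [0.5085, 0.0842, 0.0757]
orientation: [2.021, 2.405, 0.001]
ft_force: [-1.5, 0.1, 6.2]
finger_gap: 0.0386
clock: 7.05
eef_pos: [0.5085, 0.0842, 0.0757]
orientation: [2.021, 2.405, 0.001]
ft_force: [-5.7, -0.3, 17.8]
finger_gap: 0.0387
```

Contact at TCP z = 0.0757. I'll lift about 2 mm above the top and start pushing gently.

```bash
python3 -m pendant '[[[-0.1,0,0,-0.18,0,0,0],[-0.1,0,0,0,0,0,0],[-0.1,-0.25,0,0,0,0,0],[-0.1,-0.25,0,0,0,0,0],[-0.1,-0.2,0,0,0,0,0],[-0.1,-0.15,0,0,0,0,0],[-0.1,-0.15,0,0,0,0,0],[-0.1,-0.15,0,0,0,0,0]]]'
python3 -c "from h import *; st()"
python3 -m pendant '[[[-0.1,-0.2,0,0,0,0,0],[-0.1,-0.2,0,0,0,0,0],[-0.1,-0.2,0,0,0,0,0],[-0.1,-0.2,0,0,0,0,0],[-0.1,-0.2,0,0,0,0,0],[-0.1,0,0,0,0,0,0]]]'
python3 -c "
from h import *; st()
im=viewer.camera('top');cv2.imwrite('pics/t3.png',cv2.resize(im[70:250,190:410],None,fx=3.5,fy=3.3))
im=viewer.camera('side');cv2.imwrite('pics/s3.png',cv2.resize(im[120:270,140:320],None,fx=4,fy=4))"
```

```text
clock: 7.85
eef_pos: [0.5124, 0.0613, 0.0778]
orientation: [-2.021, -2.405, -0.0]
ft_force: [0.1, -0.2, -0.5]
finger_gap: 0.0386
t 7.85 s,lat,z [0.028  0.5153 0.0778] y ang 9.92 tool z [-3.e-04  3.e-04 -1.e+00] q [ 0.12  0.34 -0.33  0.9   0.    1.52] F [ 0.1 -0.2 -0.5] gap 0.0386
clock: 8.45
eef_pos: [0.516, 0.0413, 0.0779]
orientation: [2.022, 2.405, -0.0]
ft_force: [-0.3, 0.3, -0.2]
finger_gap: 0.0386
t 8.45 s,lat,z [0.0483 0.5154 0.0779] y ang 9.89 tool z [ 1.e-04 -2.e-04 -1.e+00] q [ 0.08  0.34 -0.33  0.9  -0.    1.48] F [-0.3  0.3 -0.2] gap 0.0386
```

View pics/s3.png

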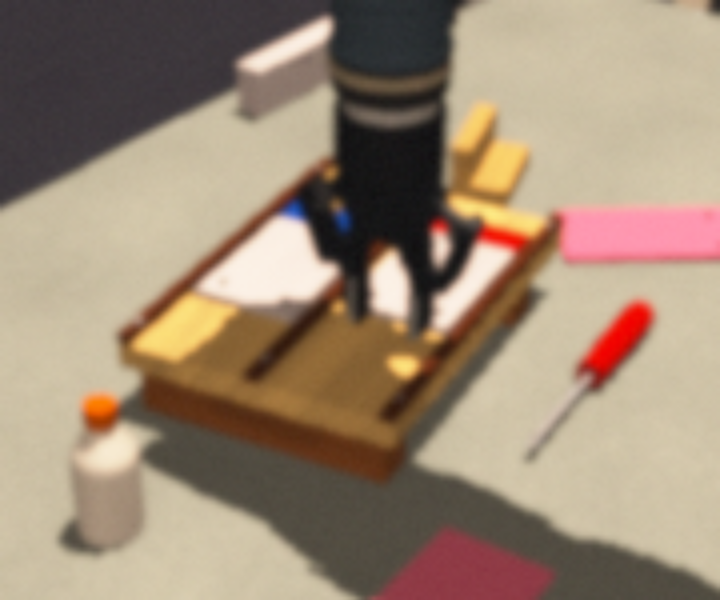

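View pics/t3.png

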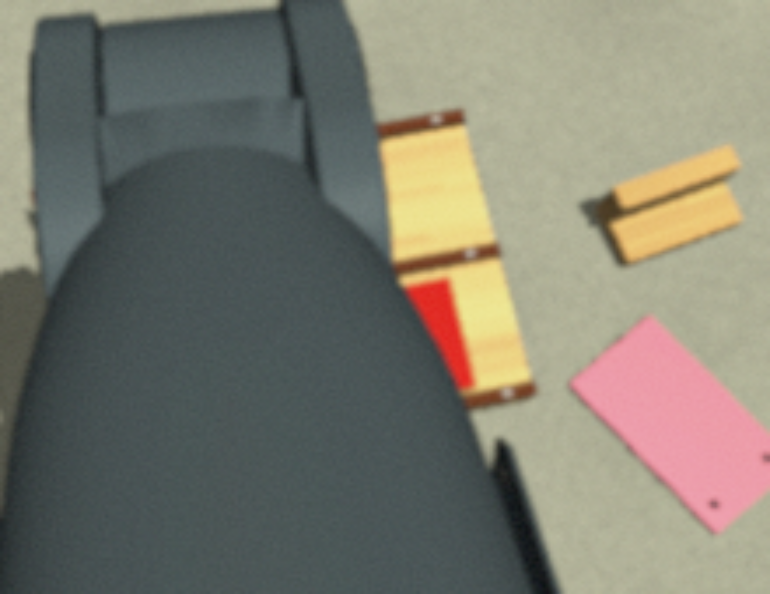

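The blank is sliding. In the cropped top view its lead edge runs from (450,282) to (474,388), short of the ledge end at about (500–533). I'll compute the offset from TCP to lead edge.

Run:
```python
from h import *
def Z(p): p=np.array(p,float); return np.c_[(p[:,0]+.5)/3.5-.5+190,(p[:,1]+.5)/3.3-.5+70]
print(ray("top",Z([(450,282),(474,388)]),.066)[:,:2]@AX, ray("top",Z([(501,262),(532,384)]),.060)[:,:2]@AX)
```

```text
[0.20987138 0.20848216] [0.24798684 0.24798497]
```

The offset is 0.161 m (150 + 11 mm), as expected. The lead edge should finish at s≈0.2825, meaning TCP s≈0.1215. I'll push 62 mm, then look.

```bash
python3 -m pendant '[[[-0.1,-0.2,0,0,0,0,0],[-0.1,-0.2,0,0,0,0,0],[-0.1,-0.2,0,0,0,0,0],[-0.1,-0.2,0,0,0,0,0],[-0.1,-0.2,0,0,0,0,0],[-0.1,-0.2,0,0,0,0,0],[-0.1,-0.2,0,0,0,0,0],[-0.1,-0.2,0,0,0,0,0]]]'
python3 -m pendant '[[[-0.1,-0.2,0,0,0,0,0],[-0.1,-0.2,0,0,0,0,0],[-0.1,-0.2,0,0,0,0,0],[-0.1,-0.2,0,0,0,0,0],[-0.1,-0.2,0,0,0,0,0],[-0.1,-0.2,0,0,0,0,0],[-0.1,-0.2,0,0,0,0,0],[-0.1,-0.1,0,0,0,0,0]]]'
python3 -m pendant '[[[-0.1,0,0,0,0,0,0]]]'
python3 -c "
from h import *; st()
im=viewer.camera('top');cv2.imwrite('pics/t4.png',cv2.resize(im[120:230,250:410],None,fx=5,fy=5,interpolation=cv2.INTER_CUBIC))"
```

```text
clock: 9.35
eef_pos: [0.5214, 0.01, 0.0779]
orientation: [-2.021, -2.405, -0.0]
ft_force: [-0.3, 0.8, 0.5]
finger_gap: 0.0381
clock: 10.15
eef_pos: [0.5266, -0.0196, 0.0779]
orientation: [-2.021, -2.405, -0.0]
ft_force: [-0.4, 1.3, 0.8]
finger_gap: 0.0382
clock: 10.25
eef_pos: [0.5266, -0.0196, 0.0779]
orientation: [2.021, 2.405, -0.0]
ft_force: [-0.0, 0.9, 0.4]
finger_gap: 0.0385
t 10.25 s,lat,z [0.1102 0.5153 0.0779] y ang 9.9 tool z [-0.e+00 -3.e-04 -1.e+00] q [-0.04  0.36 -0.31  0.91 -0.    1.36] F [-0.   0.9  0.4] gap 0.0385
```

View pics/t4.png

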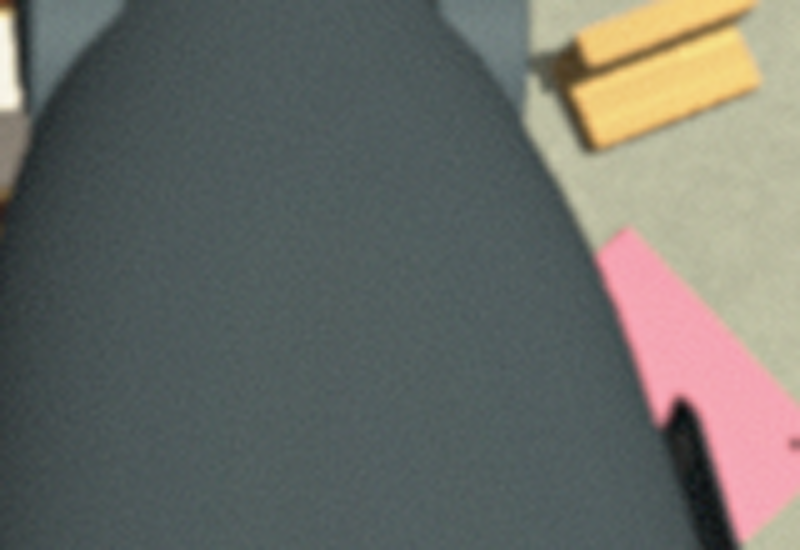

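The arm now hides the end. The calibrated offset puts the overhang at about 23.5 mm, so I'll push 11 mm more, back off, lift away and check.

```bash
python3 -m pendant '[[[-0.1,-0.15,0,0,0,0,0],[-0.1,-0.15,0,0,0,0,0],[-0.1,-0.15,0,0,0,0,0],[-0.1,-0.1,0,0,0,0,0],[-0.1,0,0,0,0,0,0],[-0.1,0,0,0,0,0,0]]]'
python3 -c "from h import *; st()"
python3 -m pendant '[[[-0.1,0.3,0,0,0,0,0],[-0.1,0.7,0,0,0,0,0],[-0.1,0.5,0,-0.5,0,0,0],[-0.1,0,0,-1,0,0,0],[-0.1,0,0,-1,0,0,0],[-0.1,0,0,-1,0,0,0],[-0.1,0,0,-1,0,0,0],[-0.1,0,0,-1,0,0,0]]]'
python3 -m pendant '[[[-0.1,1,-0.5,-1,0,0,0],[-0.1,1,-0.5,-1,0,0,0],[-0.1,1,-0.5,0,0,0,0],[-0.1,1,-0.5,0,0,0,0],[-0.1,1,-0.5,0,0,0,0],[-0.1,1,-0.5,0,0,0,0],[-0.1,1,-0.5,0,0,0,0],[-0.1,1,-0.5,0,0,0,0]]]'
python3 -m pendant '[[[-0.1,1,-0.5,0,0,0,0],[-0.1,1,-0.5,0,0,0,0],[-0.1,1,-0.5,0,0,0,0],[-0.1,1,-0.5,0,0,0,0],[-0.1,0,0,0,0,0,0]]]'
python3 -c "
from h import *; st()
for n in('top','side'): cv2.imwrite(f'pics/{n}5.png',viewer.camera(n))
im=cv2.imread('pics/top5.png');cv2.imwrite('pics/t5.png',cv2.resize(im[110:230,230:390],None,fx=5,fy=5,interpolation=cv2.INTER_CUBIC))
im=cv2.imread('pics/side5.png');cv2.imwrite('pics/s5.png',cv2.resize(im[130:250,160:320],None,fx=5,fy=5,interpolation=cv2.INTER_CUBIC))"
```

```text
clock: 10.9
eef_pos: [0.5285, -0.0302, 0.0779]
orientation: [2.021, 2.405, -0.0]
ft_force: [-0.0, 1.2, 0.0]
finger_gap: 0.0383
t 10.9 s,lat,z [0.1209 0.5153 0.0779] y ang 9.91 tool z [ 0.e+00 -1.e-04 -1.e+00] q [-0.06  0.36 -0.3   0.91 -0.    1.34] F [-0.   1.2  0. ] gap 0.0383
clock: 11.7
eef_pos: [0.523, 0.0006, 0.1896]
orientation: [2.019, 2.406, 0.001]
ft_force: [0.5, 0.8, 0.2]
finger_gap: 0.0385
clock: 12.5
eef_pos: [0.4157, 0.1447, 0.2287]
orientation: [2.02, 2.406, 0.001]
ft_force: [0.4, -0.4, -0.2]
finger_gap: 0.0382
clock: 13.0
eef_pos: [0.3619, 0.2172, 0.2287]
orientation: [-2.017, -2.408, -0.001]
ft_force: [-0.2, -0.3, 0.0]
finger_gap: 0.0382
t 13.0 s,lat,z [-0.1515  0.394   0.2287] y ang 10.11 tool z [ 3.e-04  1.e-03 -1.e+00] q [ 0.54  0.07 -0.27  1.23  0.    1.93] F [-0.2 -0.3  0. ] gap 0.0382
```

View pics/t5.png

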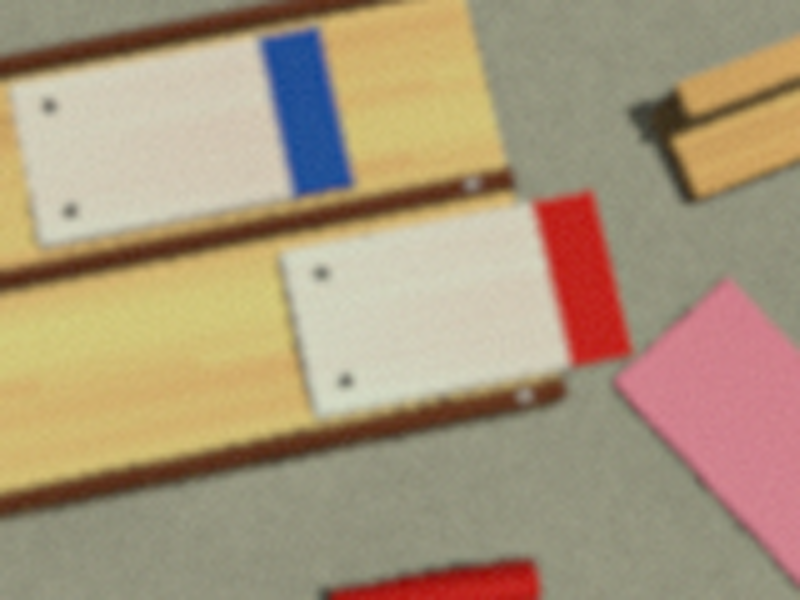

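View pics/s5.png

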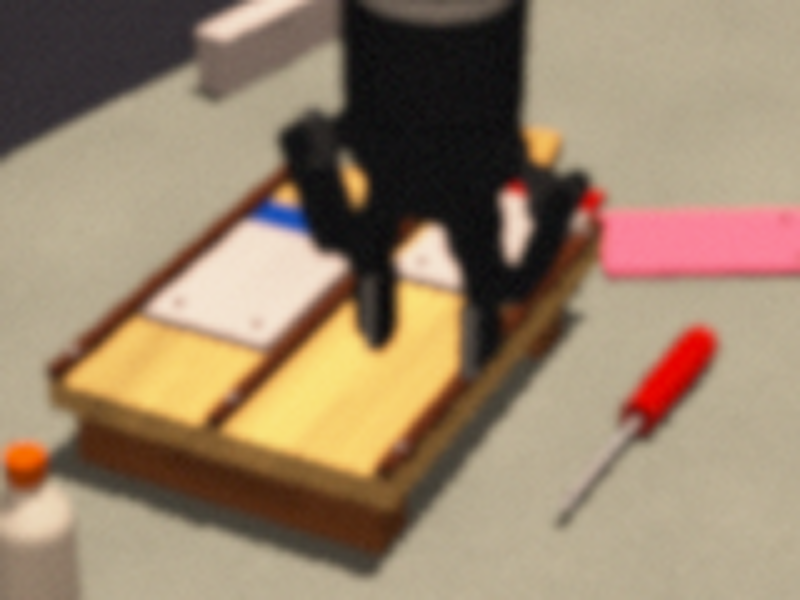

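The red band spans roughly (535–631, 192–366) in the cropped top view, past the strip ends at (512,183) and (562,393), with a sliver of bare metal. Measuring it.

Run:
```python
from h import *
def Z(p): p=np.array(p,float); return np.c_[(p[:,0]+.5)/5-.5+230,(p[:,1]+.5)/5-.5+110]
f=lambda p,z:(ray("top",Z(p),z)[:,:2]@AX).round(4)
print("lead",f([(595,192),(631,353)],.066),"band",f([(535,202),(571,366)],.066),"tail",f([(283,255),(318,416)],.066),"end",f([(514,182),(564,393)],.068),f([(468,5),(506,168),(518,200)],.060))
a=cv2.imread("pics/top0.png");b=cv2.imread("pics/top5.png")
for nm,(x,y,w,h) in dict(spare=(228,110,78,52),driver=(250,218,92,26),offcut=(358,110,48,42),pink=(350,165,70,70),glue=(145,150,26,28)).items():
    print(nm,cv2.absdiff(a,b)[y:y+h,x:x+w].mean().round(2))
cv2.imwrite("pics/b5.png",b)
```

```text
lead [0.2835 0.2818] band [0.2548 0.2531] tail [0.1341 0.1341] end [0.2468 0.2466] [0.2474 0.2467 0.2486]
spare 12.03
driver 9.3
offcut 9.75
pink 11.44
glue 9.3
```

View pics/top5.png

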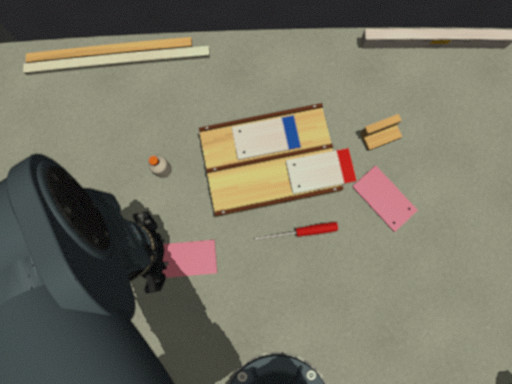

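The lead edge overhangs 35–36 mm, so the whole band is out with about 5–7 mm of bare metal. The glue (159,165), offcut (382,132), screwdriver and spare are at the same pixels as at the start, and the arm is clear of everything.

```bash
python3 -c "from station import arm; print(arm.close_job())"
```

```text
the job is handed in; nothing more can be done
None
```

I pushed the red-banded blank about 99 mm along its lane to the robot's right, sliding it flat with the part-open fingertips. Then I backed off, lifted clear and handed the job in, at about 13 s on the robot's clock.

- **Position:** in the last top view the red end sticks out about 35–36 mm past the ledge end. That is the whole 30 mm band plus about 5–7 mm of bare metal, and the calibration is only good to about 2 mm. The fingertip position gave about 34.5 mm, which agrees.
- **Other things:** in the last top view, the blue-banded blank, glue, offcut, screwdriver and pink look-alikes showed no visible movement. The picture differences around all but one pink look-alike were at the image noise level. The arm partly covers that one, so I checked only its visible part.
- **Forces:** the highest wrist reading was about 18 N, when I touched the ledge top on purpose to find its height. Readings while pushing stayed around 1 N.
- **Not confirmed:** in the last side view the gripper hid part of the red end, so the overhang was measured from the top camera only.

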